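# Clear the empty cartons from the instrument tray

## Robot

A 6-joint arm with a two-finger parallel gripper is mounted at the origin on a cart in front of the work surface, level with it; the furniture and walls round the work are solid. World frame = base frame: x ahead of the robot, y to its left, z up, the work surface at z = 0. Lengths are in mm, angles in degrees, forces in N, time in s.
With the tool pointing down it reaches from about 350 to 775 mm from the base axis. Payload 7.3 kg.
Tool frame: the origin (TCP) lies at the centre of the arm's flange, where the gripper is bolted on; the fingertips stand 178 mm ahead of it and the grasp point (between the pads) lies 159 mm ahead of it; z points along the fingers, y is the direction in which the jaws open and shut (so a half turn about z gives the same grasp; the last joint's range is limited). The gripper opens to 92 mm and grips with 3 to 60 N. Pads are 19 mm wide; open, the fingers measure 130 mm over their backs; the gripper's body (75 mm by 190 mm) begins 47 mm behind the grasp point.
Start: joints at [65.776, 19.595, 87.324, -0, 73.075, -8.365], TCP at [143.449, 505.025, 404.741] pointing down, gripper open.
Joint ranges: [-145.02, 145.02], [-44.19, 115.74], [2.07, 154.8], [-57.11, 237.11], [16.16, 152.29], [-177.93, 177.93]. Speed limits (degrees/s): [147.25, 147.25, 180, 180, 180, 180].

## Interface

Orientations are given as [roll, pitch, yaw] about the fixed x, y, z axes, in that order (R = Rz(yaw) Ry(pitch) Rx(roll)).
In Python, from rig import r gives the robot as it stands.
- The arm moves only by the shell command python3 -m handwheel 'ROWS'. ROWS is text: rows parted by semicolons, each of 7 numbers parted by spaces: the turn, a rotation vector about the tool's x, y, z in units of 5 degrees (1.0 is 5 degrees), then the shift along the tool's x, y, z in m, then the closure, from -1 (fully open) to 1 (shut), so that 0 is half open. A call has 1 to 20 rows; each row shifts and turns the pose as measured when the row begins, along the tool's axes as they then stand; what a row does not reach is not made up. A row lasts 1/12 s, in which the tool goes at most 41.7 mm and 7.16 degrees, less where a joint would pass 70% of its speed; a pose out of reach is approached as far as the arm can. A call with a gripper value outside its range is refused whole. The fingers move at their own pace and stop on an object; the grip force is fixed at half the most. Time passes only in rows, so rows that do not move let the fingers close. It gives the time, the measured TCP pose, the force and the opening at its end, in the units of the state.
- r.get_obs(): the state, without advancing time (a new reading comes with each control period).
- r.capture(name): name is "scene" or "top"; returns a dict with "image" (480x640x3 uint8, blue, green, red), "fovy" (degrees; the focal length in pixels is half the picture's height over the tangent of half this angle, whatever the lens; pixels are square), "cx", "cy" (the principal point, pixels), "R" (3x3) and "t" (3): a world point X has camera coordinates R X + t. Camera axes: x right, y down, z forward; pixel columns grow to the right and rows downward; lengths in mm; the calibration is good to about 2 mm. A picture is of the moment at which its call begins. There is no depth.
- r.close_job(): hands the job in, once; it reports no verdict.
The state is a dict: "t": time; "joint_positions": joint angles; "dq": joint speeds; "joint_torque": joint torques, N m; "tcp_pos": TCP position; "tool_rot": TCP orientation; "wrist_force": force on the tool from outside, world axes, zero at the start; "torque": the same for the moment, N m; "opening": finger opening in mm.
Only numpy, scipy, OpenCV 4.12 (cv2) and the standard library are available. Lean on these libraries where they do the work, as an engineer would, in place of code of your own. Each camera call takes 0.05 s, during which the arm holds its last target.

## Task

Two empty cartons are left in the steel instrument tray, pushed tight against its far wall where fingers cannot get round them. Work them free with a slow, light touch, since they crush easily if pressed down hard, and throw both into the yellow waste bin. Leave the specimen cup and the oximeter as they stand.

Things in the scene. Friction and masses are not known exactly. Their poses are not given: they have to be found in the camera images.
- tray: Shallow steel tray, fixed. Inside 150 (x) x 220 mm (y); walls 5 mm thick, rim 42 mm above the worktop; flat floor 3 mm above the worktop. Origin: centre of its underside. x points away from the robot to the far wall (inside face at x = +75 mm), y to the left. The polished steel is slippery (friction about 0.25): a carton pressed from above by fingertips with about 5 N slides along with them.
- plaster_carton (a point): Centre of the empty orange and white carton, lying flat within 1 mm of the far wall, anywhere along its right-hand part: 60 mm across (tray x), 95 mm long (tray y), 24 mm high, about 35 g. Top 12 mm above this point. The point's y axis runs along the 95 mm side, its z along the 60 mm width, its x through the thickness.
- purple_carton (a point): Centre of the empty purple and white carton, in the tray's far left corner, within 1 mm of the far wall and the left end wall: 46 mm across (tray x), 70 mm long (tray y), 32 mm high, about 40 g. Top 16 mm above this point. x across, y along the 70 mm side, z up. Either carton crushes if pressed on the tray with over 25 N: come down on it slowly (under 10 mm/s) and stop at first touch.
- bin: Open yellow waste bin with a red rim, fixed on the worktop. Outside 133 (x) x 173 mm (y), inside 125 x 165 mm, rim 101 mm above the worktop, floor 4 mm thick. Origin: centre of its underside; z up.
- specimen_cup_b: Specimen cup with yellow lid, 62 mm wide, 72 mm high, loose, standing in front of the tray (robot's side); origin under its centre. Leave alone.
- oximeter: Small white and blue finger-clip oximeter, 58 x 32 x 31 mm, loose, in front of the left part of the tray; origin under its centre. Leave alone.

How it is judged:
By the outcome, as a careful person would: the job done as asked, in the order asked, and still so for the second after the job is handed in, with the robot touching nothing.
It also fails if it takes over 69 s, if anything falls off the work surface, if the arm or the gripper's body presses on something with over 40 N, if the wrist force passes 120 N, or if a joint passes its speed limit or range.

## Working session

There is one attempt and no reset: what is moved stays moved. The work goes in short steps, Python scripts to look and compute and a shell command to move; the robot and the scene stay as the last step left them, time stands still between calls to the robot, and variables do not carry over. Pictures are saved under pics/ and viewed, and the job is handed in when it is done.

```bash
mkdir -p pics; ls
python3 - <<'E'
from rig import r
import cv2,numpy as np
o=r.get_obs(); print(o)
for n in("scene","top"):
    c=r.capture(n); cv2.imwrite(f"pics/{n}0.png",c["image"]); print(n,c["fovy"],c["cx"],c["cy"],np.array(c["R"]).round(4).tolist(),c["t"], c.keys())
E
```

```text
pics
{'t': 0.0, 'joint_positions': array([ 6.57762577e+01,  1.96360333e+01,  8.73766685e+01, -3.64597429e-04,
        7.30747444e+01, -8.36543017e+00]), 'dq': array([-0.00868075,  0.0074235 ,  0.04406746,  0.02494468, -0.05375123,
        0.08047548]), 'joint_torque': array([-3.94624039e-04, -4.31230259e+01, -2.44220066e+01,  7.17854965e-02,
        5.58582775e-02, -1.40252309e-04]), 'tcp_pos': array([143.38689539, 504.89974296, 404.05183228]), 'tool_rot': array([-1.79913433e+02, -1.23772760e-02,  1.64141785e+02]), 'wrist_force': array([-0.15795093,  0.33343386,  1.09107286]), 'torque': array([-0.02934554,  0.00681275,  0.005152  ]), 'opening': 91.80141584008177}
scene 42.7681912582769 332.5897834745579 251.97834780073185 [[0.6561, -0.7546, -0.008], [-0.5413, -0.4632, -0.7017], [0.5259, 0.4648, -0.7124]] [-295.18655398  338.5875483   851.4682358 ] dict_keys(['image', 'fovy', 'cx', 'cy', 'R', 't'])
top 54.524529064609965 324.9776790274045 240.9725931535221 [[0.0255, -0.9995, -0.0169], [-0.9851, -0.0222, -0.1705], [0.17, 0.021, -0.9852]] [ 57.71233984 501.8699961  938.38682067] dict_keys(['image', 'fovy', 'cx', 'cy', 'R', 't'])
```

View pics/scene0.png

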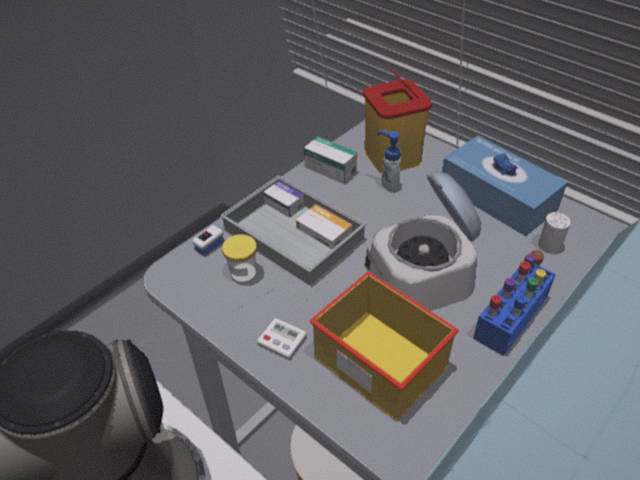

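View pics/top0.png

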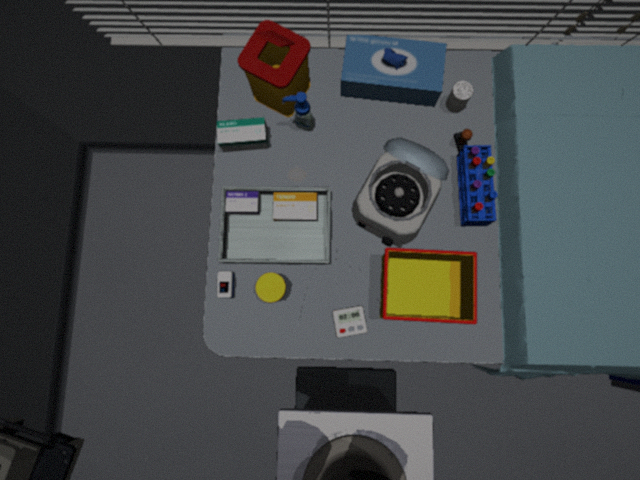

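The top view shows the tray at about px (222–330, 187–264). Purple carton is near (241, 201), the orange one near (295, 206), and the bin at (383–477, 250–322). I'll zoom in to measure them.

Run:
```python
import cv2
a=cv2.imread("pics/top0.png"); cv2.imwrite("pics/z1.png",cv2.resize(a[175:310,205:340],None,fx=5.9,fy=4.4*1.0,interpolation=cv2.INTER_CUBIC) if 0 else cv2.resize(a[178:276,212:342],None,fx=6,fy=6,interpolation=cv2.INTER_CUBIC))
cv2.imwrite("pics/z2.png",cv2.resize(a[240:330,370:490],None,fx=6,fy=6,interpolation=cv2.INTER_CUBIC))
b=cv2.imread("pics/scene0.png"); cv2.imwrite("pics/z3.png",cv2.resize(b[170:290,185:375],None,fx=4,fy=4,interpolation=cv2.INTER_CUBIC))
```

```text
(no output)
```

View pics/z1.png

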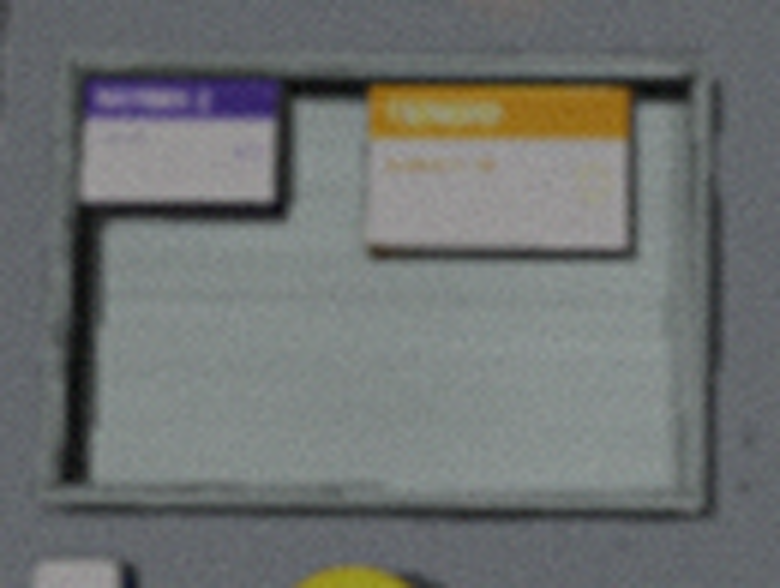

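View pics/z2.png

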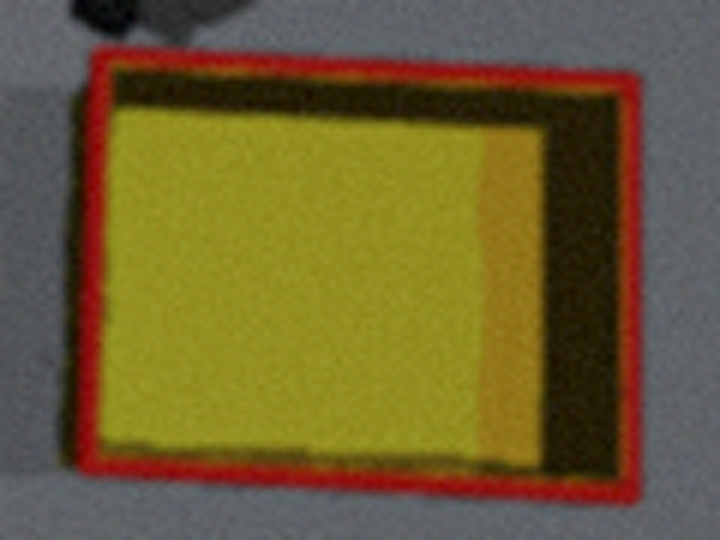

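View pics/z3.png

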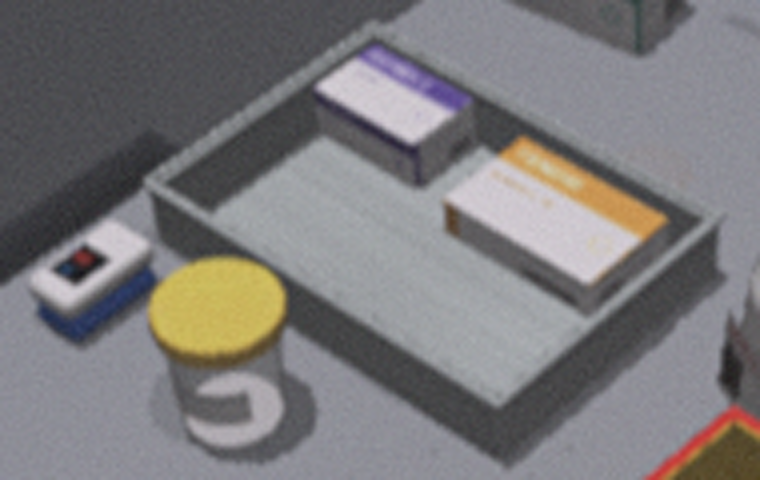

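```bash
cat > h.py <<'E'
from rig import r
import cv2,numpy as np
def proj(c,X):
    f=240/np.tan(np.radians(c["fovy"]/2)); p=np.array(c["R"])@np.array(X,float)+np.array(c["t"]); return np.array([f*p[0]/p[2]+c["cx"],f*p[1]/p[2]+c["cy"]])
def back(c,u,v,z):
    f=240/np.tan(np.radians(c["fovy"]/2)); R=np.array(c["R"]);t=np.array(c["t"])
    d=R.T@np.array([(u-c["cx"])/f,(v-c["cy"])/f,1]); o=-R.T@t
    return (o+d*(z-o[2])/d[2])[:2]
def z(c,u,v,u0,v0,k,zz): return back(c,(u+.5)/k-.5+u0,(v+.5)/k-.5+v0,zz)
E
python3 - <<'E'
from h import *
c=r.capture("top"); s=r.capture("scene")
for n,P,u0,v0,k,zz in [("tray",[(72,65),(712,70),(707,510),(45,508)],212,178,6,42),("purple",[(85,80),(283,80),(275,205),(80,205)],212,178,6,35),
 ("orange",[(372,85),(632,88),(630,250),(367,250)],212,178,6,27),("bin",[(92,48),(640,73),(638,502),(78,472)],370,240,6,101)]:
    Q=np.array([z(c,u,v,u0,v0,k,zz) for u,v in P]); print(n,Q.round(0).tolist(),Q.mean(0).round(1),"dims",[np.linalg.norm(Q[i]-Q[i-1]).round(0) for i in range(4)],"yaw",np.degrees(np.arctan2(*(Q[0]-Q[1])[::-1])).round(1)-90,np.degrees(np.arctan2(*(Q[3]-Q[2])[::-1])).round(1)-90,)
for n,P,zz in [("tray",[(378,20),(722,218),(507,408),(147,182)],42),("purple",[(372,42),(472,100),(418,145),(315,92)],35),("orange",[(520,137),(667,220),(588,287),(447,203)],27)]:
    Q=np.array([z(s,u,v,185,170,4,zz) for u,v in P]); print("S",n,Q.round(0).tolist(),Q.mean(0).round(1),"dims",[np.linalg.norm(Q[i]-Q[i-1]).round(0) for i in range(4)])
print("cup",back(c,271,288,72),"oxi",back(c,225,285,31))
print("cupS",z(s,217,308,185,170,4,72),"oxiS",z(s,92,265,185,170,4,31))
print("centrifuge lid",back(c,420,155,150),back(c,400,195,100))
E
```

```text
tray [[611.0, 292.0], [614.0, 61.0], [455.0, 59.0], [450.0, 291.0]] [532.5 176. ] dims [np.float64(161.0), np.float64(231.0), np.float64(159.0), np.float64(232.0)] yaw 0.7000000000000028 1.2000000000000028
purple [[607.0, 289.0], [609.0, 217.0], [562.0, 217.0], [561.0, 288.0]] [584.9 252.5] dims [np.float64(47.0), np.float64(72.0), np.float64(46.0), np.float64(70.0)] yaw 1.2000000000000028 1.2000000000000028
orange [[610.0, 185.0], [611.0, 90.0], [550.0, 89.0], [548.0, 184.0]] [579.9 137.4] dims [np.float64(62.0), np.float64(95.0), np.float64(60.0), np.float64(95.0)] yaw 0.5 1.2000000000000028
bin [[480.0, -50.0], [476.0, -229.0], [337.0, -224.0], [342.0, -46.0]] [ 408.7 -137.5] dims [np.float64(138.0), np.float64(179.0), np.float64(139.0), np.float64(178.0)] yaw -1.2999999999999972 -1.5999999999999943
S tray [[618.0, 294.0], [617.0, 62.0], [458.0, 57.0], [455.0, 291.0]] [537. 176.] dims [np.float64(164.0), np.float64(232.0), np.float64(159.0), np.float64(235.0)]
S purple [[609.0, 290.0], [609.0, 219.0], [566.0, 215.0], [561.0, 284.0]] [586.3 252.2] dims [np.float64(48.0), np.float64(72.0), np.float64(43.0), np.float64(69.0)]
S orange [[610.0, 187.0], [611.0, 91.0], [551.0, 90.0], [550.0, 181.0]] [580.5 137.4] dims [np.float64(60.0), np.float64(96.0), np.float64(60.0), np.float64(91.0)]
cup [396.83515211 175.45904023] oxi [403.55192129 278.4503054 ]
cupS [399.00458818 176.19756987] oxiS [405.05873234 277.08863495]
centrifuge lid [ 654.57511905 -111.7360475 ] [587.95852987 -80.16275761]
```

```bash
cat > d.py <<'E'
import sys
from h import *
from scipy.spatial.transform import Rotation as Ro
def st():
    o=r.get_obs(); R=Ro.from_euler('xyz',o["tool_rot"],degrees=True); return o,R
def to(x=None,y=None,z=None,yaw=91):
    o,R=st(); p=o["tcp_pos"]; g=np.array([a if a is not None else b for a,b in zip((x,y,z),p)],float)
    T=Ro.from_euler('xyz',[180,0,yaw],degrees=True)
    print("t",round(o["t"],2),"pos",p.round(1),"rot",o["tool_rot"].round(2),"F",o["wrist_force"].round(1),"op",round(o["opening"],1))
    print("turn(5deg)",((R.inv()*T).as_rotvec(degrees=True)/5).round(2),"shift m",(R.inv().apply(g-p)/1000).round(4))
if __name__=="__main__":
    a=[None if v=="-" else float(v) for v in sys.argv[1:]]; to(*a)
E
python3 -m handwheel '0 0 1.33 0 0 0 1;0 0 1.33 0 0 0 1;0 0 1.33 0 0 0 1;0 0 1.33 0 0 0 1;0 0 1.33 0 0 0 1;0 0 1.33 0 0 0 1;0 0 1.33 0 0 0 1;0 0 1.33 0 0 0 1;0 0 1.33 0 0 0 1;0 0 1.33 0 0 0 1;0 0 1.33 0 0 0 1;0 0 0 0 0 0 1;0 0 0 0 0 0 1'; python3 d.py 580 137.5 230
python3 - <<'E'
from h import *
c=r.capture("top")
for u,v,zz in [(265,140,60),(217,120,60),(303,95,130),(388,150,100),(357,215,60)]: print(back(c,u,v,zz))
E
```

```text
t: 1.28
tcp_pos: [143.1, 504.4, 401.4]
tool_rot: [-179.8, 0.4, 87.6]
wrist_force: [0.3, -0.0, -0.5]
opening: 9.8
t 1.28 pos [143.1 504.4 401.4] rot [-179.83    0.42   87.56] F [ 0.3 -0.  -0.5] op 9.8
turn(5deg) [-0.04  0.08 -0.69] shift m [-0.3467  0.4526  0.1726]
[715.68675633 204.4633248 ]
[759.65477455 311.48478246]
[785.32959306 120.22086524]
[682.71751644 -55.81701366]
[554.09561364   3.86854821]
```

```bash
python3 -m handwheel '0 0 -0.69 -0.0247 0.0323 0.009 1;0 0 0 -0.0247 0.0323 0.009 1;0 0 0 -0.0247 0.0323 0.009 1;0 0 0 -0.0247 0.0323 0.009 1;0 0 0 -0.0247 0.0323 0.009 1;0 0 0 -0.0247 0.0323 0.009 1;0 0 0 -0.0247 0.0323 0.009 1;0 0 0 -0.0247 0.0323 0.009 1;0 0 0 -0.0247 0.0323 0.009 1;0 0 0 -0.0247 0.0323 0.009 1;0 0 0 -0.0247 0.0323 0.009 1;0 0 0 -0.0247 0.0323 0.009 1;0 0 0 -0.0247 0.0323 0.009 1;0 0 0 -0.0247 0.0323 0.009 1;0 0 0 0 0 0 1'; python3 d.py 580 137.5 215
```

```text
t: 2.58
tcp_pos: [611.9, 173.9, 273.7]
tool_rot: [180.0, -0.0, 94.6]
wrist_force: [-1.9, -0.5, -0.4]
opening: 0.6
t 2.58 pos [611.9 173.9 273.7] rot [ 1.7996e+02 -1.0000e-02  9.4610e+01] F [-1.9 -0.5 -0.4] op 0.6
turn(5deg) [ 0.01 -0.    0.72] shift m [-0.0337 -0.0347  0.0587]
```

```bash
python3 -m handwheel '0 0 0.72 -0.017 -0.017 0.028 1;0 0 0 -0.017 -0.017 0.02 1;0 0 0 0 0 0 1;0 0 0 0 0 0 1'; python3 d.py 580 137.5 208
```

```text
t: 2.92
tcp_pos: [581.1, 134.6, 222.3]
tool_rot: [179.9, -0.0, 91.2]
wrist_force: [1.0, 0.1, 1.1]
opening: 0.7
t 2.92 pos [581.1 134.6 222.3] rot [ 1.7989e+02 -5.0000e-02  9.1230e+01] F [1.  0.1 1.1] op 0.7
turn(5deg) [ 0.02 -0.01  0.05] shift m [ 0.003  -0.0011  0.0143]
```

```bash
python3 -m handwheel '0 0 0 0.003 -0.001 0.004 1;0 0 0 0 0 0.004 1;0 0 0 0 0 0.002 1;0 0 0 0 0 0 1;0 0 0 0 0 0 1'; python3 d.py 580 137.5 205
```

```text
t: 3.33
tcp_pos: [581.7, 140.6, 214.1]
tool_rot: [179.6, -0.1, 91.6]
wrist_force: [0.1, -0.0, 0.3]
opening: 0.3
t 3.33 pos [581.7 140.6 214.1] rot [ 1.7957e+02 -1.0000e-01  9.1640e+01] F [ 0.1 -0.   0.3] op 0.3
turn(5deg) [ 0.09 -0.02  0.13] shift m [-0.0031 -0.0018  0.0091]
```

```bash
python3 -m handwheel '0 0 0 0 0 0.0004 1;0 0 0 0 0 0.0004 1;0 0 0 0 0 0.0004 1;0 0 0 0 0 0.0004 1'; python3 d.py 580 137.5 205
```

```text
t: 3.67
tcp_pos: [582.3, 141.7, 213.7]
tool_rot: [179.4, -0.1, 91.8]
wrist_force: [-0.5, -0.1, -0.5]
opening: 0.6
t 3.67 pos [582.3 141.7 213.7] rot [ 1.794e+02 -1.100e-01  9.175e+01] F [-0.5 -0.1 -0.5] op 0.6
turn(5deg) [ 0.12 -0.02  0.15] shift m [-0.0042 -0.0025  0.0087]
```

```bash
python3 -m handwheel '0.1 0 0.1 -0.001 -0.0005 0.0008 1;0 0 0 -0.001 -0.0005 0.0008 1;0 0 0 0 0 0.0008 1;0 0 0 0 0 0.0008 1'; python3 d.py 580 137.5 205
```

```text
t: 4.0
tcp_pos: [581.3, 139.4, 210.5]
tool_rot: [179.9, -0.1, 91.2]
wrist_force: [0.8, 0.5, 0.1]
opening: 0.3
t 4.0 pos [581.3 139.4 210.5] rot [ 1.7993e+02 -1.2000e-01  9.1180e+01] F [0.8 0.5 0.1] op 0.3
turn(5deg) [ 0.01 -0.02  0.04] shift m [-0.0019 -0.0014  0.0055]
```

```bash
python3 -m handwheel '0 0 0 -0.001 0 0.0007 1;0 0 0 0 0 0.0006 1;0 0 0 0 0 0.0006 1;0 0 0 0 0 0.0006 1'; python3 d.py 580 137.5 205
```

```text
t: 4.33
tcp_pos: [581.3, 138.0, 207.5]
tool_rot: [180.0, -0.1, 91.2]
wrist_force: [0.1, 0.2, 1.2]
opening: 0.2
t 4.33 pos [581.3 138.  207.5] rot [ 1.7995e+02 -1.2000e-01  9.1160e+01] F [0.1 0.2 1.2] op 0.2
turn(5deg) [ 0.01 -0.02  0.03] shift m [-0.0005 -0.0013  0.0025]
```

```bash
python3 -m handwheel '0 0 0 0 0 0.0003 1;0 0 0 0 0 0.0003 1;0 0 0 0 0 0.0003 1'; python3 d.py 580 137.5 205
```

```text
t: 4.58
tcp_pos: [581.3, 138.0, 206.3]
tool_rot: [180.0, -0.1, 91.2]
wrist_force: [-0.3, -0.0, -0.7]
opening: 0.2
t 4.58 pos [581.3 138.  206.3] rot [ 1.7996e+02 -1.2000e-01  9.1170e+01] F [-0.3 -0.  -0.7] op 0.2
turn(5deg) [ 0.01 -0.02  0.03] shift m [-0.0005 -0.0013  0.0013]
```

```bash
python3 -m handwheel '0 0 0 0 0 0.0004 1;0 0 0 0 0 0.0004 1'; python3 d.py 580 137.5 205
```

```text
t: 4.75
tcp_pos: [581.3, 138.1, 205.8]
tool_rot: [180.0, -0.1, 91.2]
wrist_force: [-2.1, 0.3, 4.7]
opening: 0.6
t 4.75 pos [581.3 138.1 205.8] rot [ 1.7995e+02 -1.2000e-01  9.1170e+01] F [-2.1  0.3  4.7] op 0.6
turn(5deg) [ 0.01 -0.02  0.03] shift m [-0.0005 -0.0013  0.0007]
```

```bash
python3 -m handwheel '0 0 0 0 -0.001 0.0002 1;0 0 0 0 -0.0015 0.0002 1'; python3 d.py 534 137.5 205
```

```text
t: 4.92
tcp_pos: [579.2, 138.0, 205.8]
tool_rot: [179.8, -0.1, 91.2]
wrist_force: [0.5, 0.3, 1.6]
opening: 0.6
t 4.92 pos [579.2 138.  205.8] rot [ 1.7985e+02 -1.2000e-01  9.1170e+01] F [0.5 0.3 1.6] op 0.6
turn(5deg) [ 0.03 -0.02  0.03] shift m [ 0.0004 -0.0452  0.0007]
```

```bash
python3 -m handwheel '0 0 0 0 -0.0015 0.0003 1;0 0 0 0 -0.0015 0.0003 1'; python3 d.py 534 137.5 205
```

```text
t: 5.08
tcp_pos: [576.4, 138.0, 205.8]
tool_rot: [179.7, -0.1, 91.2]
wrist_force: [0.8, 1.1, 2.2]
opening: 0.5
t 5.08 pos [576.4 138.  205.8] rot [ 1.797e+02 -1.300e-01  9.117e+01] F [0.8 1.1 2.2] op 0.5
turn(5deg) [ 0.06 -0.03  0.03] shift m [ 0.0003 -0.0425  0.0005]
```

```bash
python3 -m handwheel '0 0 0 0 -0.0015 0.0006 1;0 0 0 0 -0.0015 0.0007 1;0 0 0 0 -0.0015 0.0007 1'; python3 d.py 534 137.5 205
python3 - <<'E'
from h import *
c=r.capture("top"); cv2.imwrite("pics/a1.png",cv2.resize(c["image"][170:280,205:345],None,fx=5.5,fy=5.4,interpolation=cv2.INTER_CUBIC))
c=r.capture("scene"); cv2.imwrite("pics/a2.png",cv2.resize(c["image"][130:290,185:385],None,fx=3.7,fy=3.7,interpolation=cv2.INTER_CUBIC))
E
```

```text
t: 5.33
tcp_pos: [573.1, 138.0, 205.7]
tool_rot: [179.3, -0.2, 91.2]
wrist_force: [2.3, 0.3, 5.6]
opening: 0.3
t 5.33 pos [573.1 138.  205.7] rot [ 1.7928e+02 -1.6000e-01  9.1170e+01] F [2.3 0.3 5.6] op 0.3
turn(5deg) [ 0.14 -0.03  0.03] shift m [ 0.0003 -0.0391  0.0002]
```

View pics/a2.png

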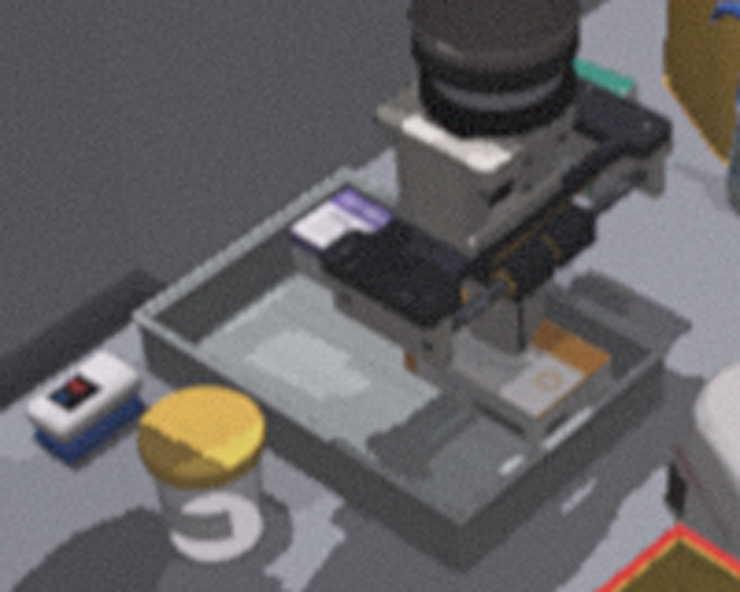

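Run:
```python
from h import *
s=r.capture("scene")
for u,v in [(537,416),(609,357),(540,325)]: print(z(s,u,v,185,130,3.7,27))
```

```text
[547.09720658  91.2820771 ]
[605.03531256  91.64865765]
[600.30313275 135.71262351]
```

```bash
python3 -m handwheel '0.1 0 0 0 -0.0015 0.0006 1;0.05 0 0 0 -0.0015 0.0006 1;0.05 0 0 0 -0.0015 0.0006 1'; python3 d.py 534 137.5 205
```

```text
t: 5.73
tcp_pos: [569.5, 137.9, 205.8]
tool_rot: [-180.0, -0.2, 91.2]
wrist_force: [2.0, -0.6, 6.2]
opening: 0.3
t 5.73 pos [569.5 137.9 205.8] rot [-180.     -0.19   91.17] F [ 2.  -0.6  6.2] op 0.3
turn(5deg) [-0.   -0.04  0.03] shift m [ 0.0003 -0.0355  0.0008]
```

```bash
python3 -m handwheel '0.03 0 0 0 -0.0018 0.0006 1;0.03 0 0 0 -0.0018 0.0006 1;0.03 0 0 0 -0.0018 0.0006 1;0.03 0 0 0 -0.0018 0.0006 1;0.03 0 0 0 -0.0018 0.0006 1;0.03 0 0 0 -0.0018 0.0006 1'; python3 d.py 534 137.5 205
```

```text
t: 6.23
tcp_pos: [560.4, 137.8, 205.8]
tool_rot: [-179.7, -0.2, 91.2]
wrist_force: [2.4, 0.5, 5.9]
opening: -0.0
t 6.23 pos [560.4 137.8 205.8] rot [-179.71   -0.24   91.15] F [2.4 0.5 5.9] op -0.0
turn(5deg) [-0.06 -0.05  0.03] shift m [ 0.0002 -0.0264  0.0009]
```

```bash
python3 -m handwheel '0 0 0 0 -0.0018 0.0006 1;0 0 0 0 -0.0018 0.0006 1;0 0 0 0 -0.0018 0.0006 1;0 0 0 0 -0.0018 0.0006 1;0 0 0 0 -0.0018 0.0006 1;0 0 0 0 -0.0018 0.0006 1;0 0 0 0 -0.0018 0.0006 1;0 0 0 0 -0.0018 0.0006 1'; python3 d.py 534 137.5 205;python3 - <<'E'
from h import *
c=r.capture("scene"); cv2.imwrite("pics/a3.png",cv2.resize(c["image"][130:290,185:385],None,fx=3.7,fy=3.7,interpolation=cv2.INTER_CUBIC))
E
```

```text
t: 6.9
tcp_pos: [548.4, 137.7, 205.7]
tool_rot: [179.4, -0.3, 91.2]
wrist_force: [2.3, 0.1, 5.2]
opening: 0.4
t 6.9 pos [548.4 137.7 205.7] rot [179.4   -0.32  91.15] F [2.3 0.1 5.2] op 0.4
turn(5deg) [ 0.12 -0.06  0.03] shift m [ 0.0001 -0.0144  0.0006]
```

View pics/a3.png

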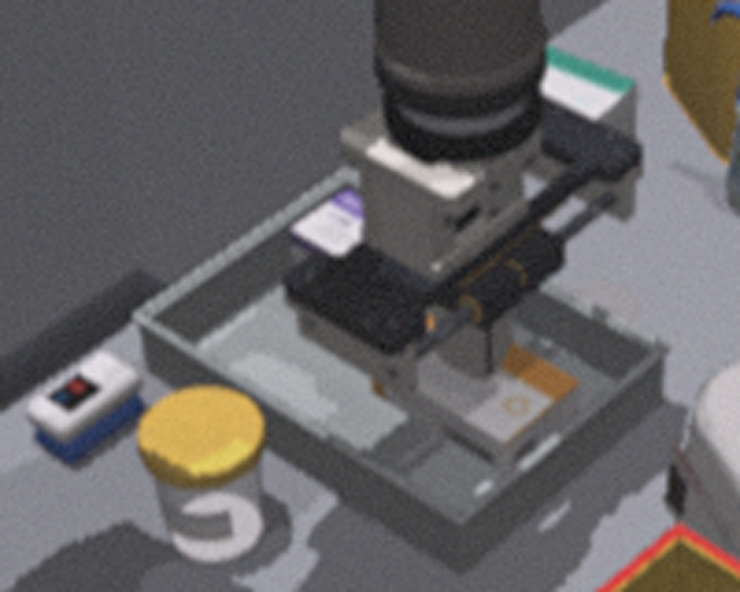

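The carton follows the fingers: its far-right corner has moved from (609, 357) to (577, 382). I'll keep sliding.

```bash
python3 -m handwheel '0.06 0 0 0 -0.0018 0.0006 1;0.05 0 0 0 -0.0018 0.0006 1;0.03 0 0 0 -0.0018 0.0006 1;0.03 0 0 0 -0.0018 0.0006 1;0.03 0 0 0 -0.0018 0.0006 1;0 0 0 0 -0.0018 0.0006 1;0 0 0 0 -0.0018 0.0006 1;0 0 0 0 -0.0018 0.0006 1;0 0 0 0 -0.0018 0.0006 1;0 0 0 0 -0.0018 0.0006 1'; python3 d.py 534 137.5 205
```

```text
t: 7.78
tcp_pos: [533.6, 137.5, 205.7]
tool_rot: [179.3, -0.4, 91.1]
wrist_force: [2.4, 0.5, 6.2]
opening: 0.1
t 7.78 pos [533.6 137.5 205.7] rot [179.28  -0.41  91.14] F [2.4 0.5 6.2] op 0.1
turn(5deg) [ 0.14 -0.08  0.03] shift m [-0.      0.0004  0.0007]
```

```bash
python3 -m handwheel '0.06 -0.04 0 0 0 -0.004 1;0.06 -0.04 0 0 0 -0.02 1;0 0 0 0 0 -0.03 -0.65;0 0 0 0 0 0 -0.65;0 0 0 0 0 0 -0.65;0 0 0 0 0 0 -0.65;0 0 0 0 0 0 -0.65;0 0 0 0 0 0 -0.65;0 0 0 0 0 0 -0.65'; python3 d.py 534 137.5 205;python3 - <<'E'
from h import *
c=r.capture("scene"); cv2.imwrite("pics/a4.png",cv2.resize(c["image"][130:290,185:385],None,fx=4,fy=3.7,interpolation=cv2.INTER_CUBIC) if 0 else cv2.resize(c["image"][130:290,185:385],None,fx=3.7,fy=3.7,interpolation=cv2.INTER_CUBIC))
c=r.capture("top"); cv2.imwrite("pics/a5.png",cv2.resize(c["image"][170:280,205:345],None,fx=5,fy=5,interpolation=cv2.INTER_CUBIC))
E
```

```text
t: 8.53
tcp_pos: [529.0, 137.2, 256.7]
tool_rot: [-178.9, 0.1, 91.1]
wrist_force: [-0.8, -0.5, 0.2]
opening: 42.6
t 8.53 pos [529.  137.2 256.7] rot [-1.7889e+02  1.4000e-01  9.1150e+01] F [-0.8 -0.5  0.2] op 42.6
turn(5deg) [-0.22  0.03  0.03] shift m [0.0003 0.006  0.0516]
```

View pics/a4.png

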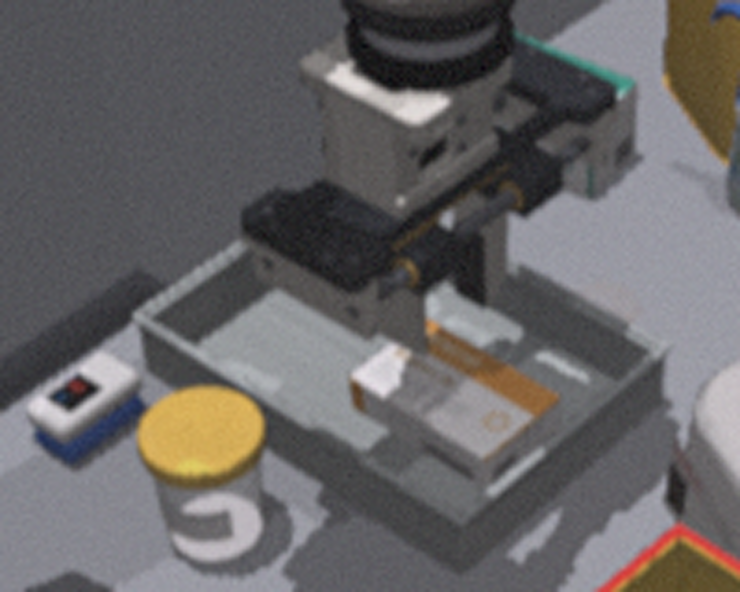

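View pics/a5.png

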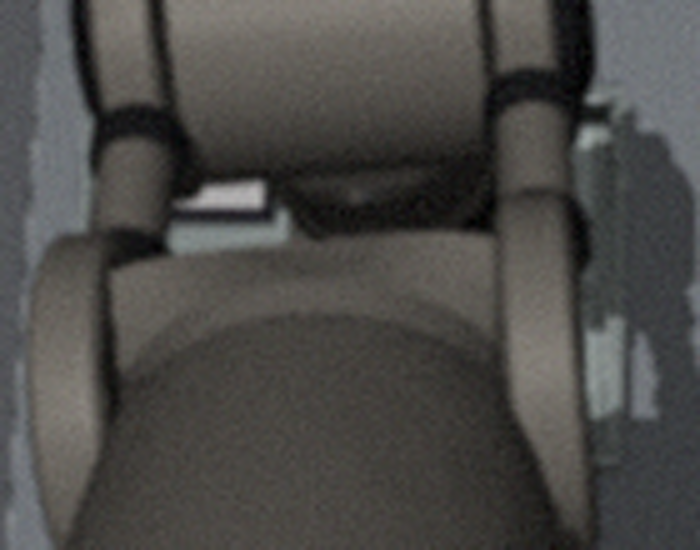

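```bash
python3 - <<'E'
from h import *
s=r.capture("scene")
for u,v in [(352,378),(482,460),(558,398)]: print(z(s,u,v,185,130,3.7,27))
E
python3 d.py 536 137.5 190
```

```text
[505.63734421 183.28191929]
[505.36298009  91.51961582]
[564.13097712  91.77126168]
t 8.68 pos [529.2 137.2 257. ] rot [-1.7893e+02  1.4000e-01  9.1150e+01] F [-0.2  0.2 -0.3] op 54.7
turn(5deg) [-0.21  0.03  0.03] shift m [0.0003 0.0081 0.0668]
```

```bash
python3 -m handwheel '-0.2 0 0 0 0.006 0 -0.65;0 0 0 0 0 0 -0.65;0 0 0 0 0 0 -0.65;0 0 0 0 0 0 -0.65'; python3 d.py 535 137.5 185
```

```text
t: 9.02
tcp_pos: [536.0, 137.3, 256.3]
tool_rot: [180.0, 0.1, 91.1]
wrist_force: [-0.1, 0.5, 0.1]
opening: 74.7
t 9.02 pos [536.  137.3 256.3] rot [1.7999e+02 1.5000e-01 9.1140e+01] F [-0.1  0.5  0.1] op 74.7
turn(5deg) [0.   0.03 0.03] shift m [ 0.0004 -0.001   0.0713]
```

```bash
python3 -m handwheel '0 0 0 0 -0.0005 0.012 -0.65;0 0 0 0 0 0.012 -0.65;0 0 0 0 0 0.01 -0.65;0 0 0 0 0 0.005 -0.65;0 0 0 0 0 0 -0.65'; python3 d.py 535 137.5 185
```

```text
t: 9.43
tcp_pos: [535.9, 137.2, 216.5]
tool_rot: [179.9, 0.1, 91.1]
wrist_force: [0.3, 0.1, -0.2]
opening: 75.7
t 9.43 pos [535.9 137.2 216.5] rot [1.7986e+02 1.3000e-01 9.1140e+01] F [ 0.3  0.1 -0.2] op 75.7
turn(5deg) [0.03 0.03 0.03] shift m [ 0.0003 -0.001   0.0315]
```

```bash
python3 -m handwheel '0 0 0 0 -0.001 0.005 -0.65;0 0 0 0 0 0.005 -0.65;0 0 0 0 0 0.005 -0.65;0 0 0 0 0 0.005 -0.65;0 0 0 0 0 0.003 -0.65;0 0 0 0 0 0 -0.65'; python3 d.py 535 137.5 185
```

```text
t: 9.93
tcp_pos: [535.2, 137.2, 192.0]
tool_rot: [179.8, 0.1, 91.1]
wrist_force: [-0.1, -0.2, 0.0]
opening: 75.6
t 9.93 pos [535.2 137.2 192. ] rot [1.7979e+02 1.3000e-01 9.1140e+01] F [-0.1 -0.2  0. ] op 75.6
turn(5deg) [0.04 0.03 0.03] shift m [ 0.0003 -0.0003  0.007 ]
```

```bash
python3 -m handwheel '0 0 0 0 0 0.002 -0.65;0 0 0 0 0 0.002 -0.65;0 0 0 0 0 0.001 -0.65;0 0 0 0 0 0 -0.65;0 0 0 0 0 -0.0002 -0.2;0 0 0 0 0 -0.0002 -0.1;0 0 0 0 0 -0.0002 0;0 0 0 0 0 -0.0002 1;0 0 0 0 0 -0.0002 1;0 0 0 0 0 -0.0002 1;0 0 0 0 0 -0.0002 1;0 0 0 0 0 -0.0002 1'; python3 d.py 535 137.5 185
```

```text
t: 10.93
tcp_pos: [535.6, 137.3, 188.9]
tool_rot: [179.7, 0.1, 91.1]
wrist_force: [0.0, 0.4, -1.0]
opening: 59.7
t 10.93 pos [535.6 137.3 188.9] rot [1.7971e+02 1.2000e-01 9.1140e+01] F [ 0.   0.4 -1. ] op 59.7
turn(5deg) [0.06 0.02 0.03] shift m [ 0.0003 -0.0006  0.0039]
```

```bash
python3 -m handwheel '0 0 0 0 0 -0.003 1;0 0 0 0 0 -0.006 1;0 0 0 0 0 -0.01 1;0 0 0 0 0 -0.015 1;0 0 0 0 0 -0.02 1;0 0 0 0 0 -0.02 1;0 0 0 0 0 -0.02 1;0 0 0 0 0 -0.02 1;0 0 0 0 0 -0.02 1;0 0 0 0 0 0 1'; python3 d.py 409 -137 318 91
python3 - <<'E'
from h import *
c=r.capture("scene"); cv2.imwrite("pics/b1.png",cv2.resize(c["image"][100:420,165:485],None,fx=1.8,fy=1.8,interpolation=cv2.INTER_CUBIC))
E
```

```text
t: 11.77
tcp_pos: [534.2, 137.5, 335.2]
tool_rot: [179.6, 0.1, 91.1]
wrist_force: [0.6, 0.0, 0.6]
opening: 59.8
t 11.77 pos [534.2 137.5 335.2] rot [1.7964e+02 1.1000e-01 9.1140e+01] F [0.6 0.  0.6] op 59.8
turn(5deg) [0.07 0.02 0.03] shift m [-0.2719 -0.1307  0.0169]
```

View pics/b1.png

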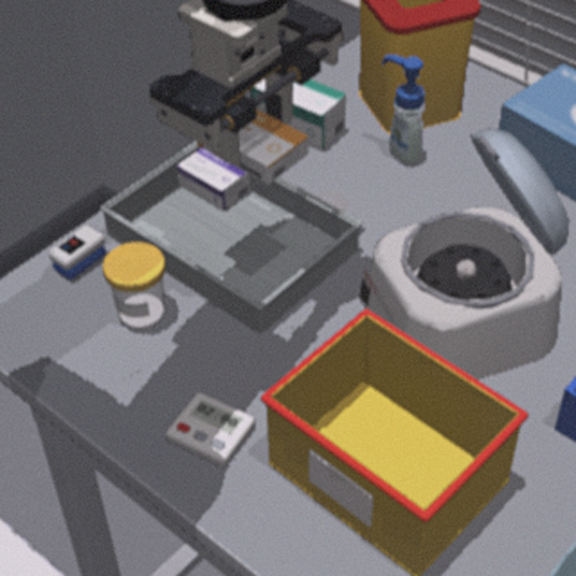

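```bash
python3 -m handwheel '0 0 0 -0.008 -0.015 0 1;0 0 0 -0.015 -0.025 0 1;0 0 0 -0.02 -0.03 0 1;0 0 0.2 -0.025 -0.028 0 1;0 0 0.2 -0.03 -0.02 0 1;0 0 0 -0.035 -0.01 0 1;0 0 0 -0.035 0 0 1;0 0 0 -0.035 0 0 1;0 0 0 -0.03 0 0 1;0 0 0 -0.02 0 0 1;0 0 0 -0.01 0 0 1;0 0 0 0 0 0 1'; python3 d.py 409 -137 280 88.6
```

```text
t: 12.82
tcp_pos: [392.7, -135.6, 324.7]
tool_rot: [-179.6, -0.1, 89.3]
wrist_force: [0.8, -0.3, -0.4]
opening: 60.0
t 12.82 pos [ 392.7 -135.6  324.7] rot [-1.7958e+02 -1.3000e-01  8.9290e+01] F [ 0.8 -0.3 -0.4] op 60.0
turn(5deg) [-0.08 -0.03  0.14] shift m [-0.0013  0.0166  0.0445]
```

```bash
python3 -m handwheel '-0.06 0 0.14 -0.001 0.01 0.008 1;0 0 0 0 0.005 0.01 1;0 0 0 0 0 0.01 1;0 0 0 0 0 0.008 1;0 0 0 0 0 0 1;0 0 0 0 0 0 1'; python3 d.py 409 -137 280 88.6;python3 - <<'E'
from h import *
c=r.capture("scene"); cv2.imwrite("pics/b2.png",cv2.resize(c["image"][100:420,165:485],None,fx=1.8,fy=1.8,interpolation=cv2.INTER_CUBIC))
E
```

```text
t: 13.32
tcp_pos: [406.5, -133.7, 283.4]
tool_rot: [-179.5, -0.4, 88.6]
wrist_force: [0.3, -0.3, -0.5]
opening: 59.9
t 13.32 pos [ 406.5 -133.7  283.4] rot [-179.49   -0.37   88.62] F [ 0.3 -0.3 -0.5] op 59.9
turn(5deg) [-0.1  -0.07  0.  ] shift m [-0.0033  0.0026  0.0033]
```

View pics/b2.png

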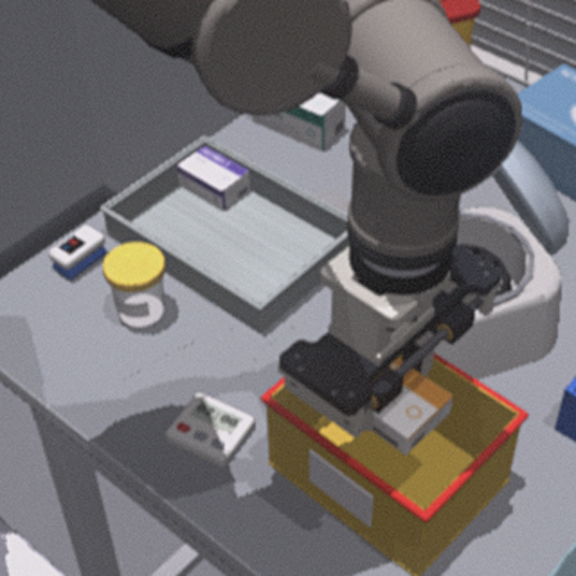

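```bash
python3 -m handwheel '-0.05 -0.05 0 -0.003 0.002 0.005 1;0 0 0 0 0 0.004 1;0 0 0 0 0 0 1;0 0 0 0 0 0 -0.5;0 0 0 0 0 0 -0.5;0 0 0 0 0 0 -0.5;0 0 0 0 0 0 -0.5;0 0 0 0 0 0 -0.5;0 0 0 0 0 -0.02 -0.5;0 0 0 0 0 -0.03 0;0 0 0 0 0 -0.02 1;0 0 0 0 0 0 1'; python3 d.py 585 252 320 91;python3 - <<'E'
from h import *
c=r.capture("scene"); cv2.imwrite("pics/b3.png",cv2.resize(c["image"][100:420,165:485],None,fx=1.8,fy=1.8,interpolation=cv2.INTER_CUBIC))
E
```

```text
t: 14.37
tcp_pos: [408.6, -136.6, 346.9]
tool_rot: [-179.7, -0.1, 88.7]
wrist_force: [0.8, -0.6, -0.1]
opening: 53.2
t 14.37 pos [ 408.6 -136.6  346.9] rot [-1.7973e+02 -1.1000e-01  8.8660e+01] F [ 0.8 -0.6 -0.1] op 53.2
turn(5deg) [-0.05 -0.02 -0.47] shift m [0.3925 0.1674 0.0269]
```

View pics/b3.png

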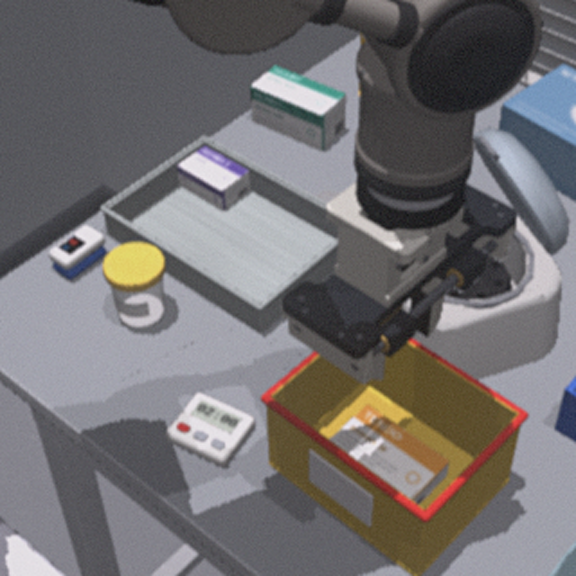

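```bash
python3 -m handwheel '0 0 -0.2 0.012 0 0 1;0 0 -0.2 0.025 0 0 1;0 0 0 0.035 0 0 1;0 0 0 0.038 0 0 1;0 0 0 0.038 0 0 1;0 0 0 0.038 0.01 0 1;0 0 0 0.036 0.015 0 1;0 0 0 0.036 0.02 0 1;0 0 0 0.033 0.025 0 1;0 0 0 0.028 0.03 0 1;0 0 0 0.024 0.03 0 1;0 0 0 0.015 0.02 0 1;0 0 0 0.008 0.01 0 1;0 0 0 0 0 0 1'; python3 d.py 585 252 232
```

```text
t: 15.58
tcp_pos: [565.0, 247.1, 325.4]
tool_rot: [-178.6, 0.0, 90.5]
wrist_force: [-0.5, -1.2, 0.9]
opening: 0.6
t 15.58 pos [565.  247.1 325.4] rot [-1.7857e+02  1.0000e-02  9.0530e+01] F [-0.5 -1.2  0.9] op 0.6
turn(5deg) [-0.29  0.   -0.09] shift m [0.0047 0.0224 0.0928]
```

```bash
python3 -m handwheel '-0.2 0 -0.09 0.003 0.01 0.02 1;-0.05 0 0 0 0.008 0.025 1;0 0 0 0 0 0.025 1;0 0 0 0 0 0.015 1;0 0 0 0 0 0.004 1;0 0 0 0 0 0 1;0 0 0 0 0 0 1'; python3 d.py 585 252 214
```

```text
t: 16.17
tcp_pos: [578.7, 247.8, 225.5]
tool_rot: [-179.2, 0.2, 91.0]
wrist_force: [0.1, -0.9, -0.5]
opening: 0.7
t 16.17 pos [578.7 247.8 225.5] rot [-179.24    0.22   91.02] F [ 0.1 -0.9 -0.5] op 0.7
turn(5deg) [-0.15  0.04  0.  ] shift m [0.0042 0.0066 0.0114]
```

```bash
python3 -m handwheel '-0.15 0.04 0 0.003 0.005 0.003 1;0 0 0 0 0 0.002 1;0 0 0 0 0 0.0004 1;0 0 0 0 0 0 1;0 0 0 0 0 0 1'; python3 d.py 585 252 214
```

```text
t: 16.58
tcp_pos: [584.7, 250.9, 223.8]
tool_rot: [179.6, -0.1, 91.0]
wrist_force: [0.3, 0.2, 0.1]
opening: 0.4
t 16.58 pos [584.7 250.9 223.8] rot [ 1.7955e+02 -1.0000e-01  9.1000e+01] F [0.3 0.2 0.1] op 0.4
turn(5deg) [ 0.09 -0.02 -0.  ] shift m [0.001  0.0002 0.0098]
```

```bash
python3 -m handwheel '0.05 0 0 0 0 0.0018 1;0 0 0 0 0 0.0015 1;0 0 0 0 0 0.0008 1;0 0 0 0 0 0.0006 1;0 0 0 0 0 0.0005 1;0 0 0 0 0 0.0005 1'; python3 d.py 585 252 214
```

```text
t: 17.08
tcp_pos: [585.0, 251.1, 218.9]
tool_rot: [179.7, -0.1, 91.0]
wrist_force: [-0.4, 0.2, 0.4]
opening: 0.3
t 17.08 pos [585.  251.1 218.9] rot [ 1.7971e+02 -1.3000e-01  9.1010e+01] F [-0.4  0.2  0.4] op 0.3
turn(5deg) [ 0.06 -0.03  0.  ] shift m [0.0009 0.     0.0049]
```

```bash
python3 -m handwheel '0 0 0 0 0 0.0005 1;0 0 0 0 0 0.0005 1;0 0 0 0 0 0.0005 1;0 0 0 0 0 0.0004 1'; python3 d.py 585 252 214
```

```text
t: 17.42
tcp_pos: [584.9, 251.1, 216.6]
tool_rot: [179.7, -0.1, 91.0]
wrist_force: [-0.7, -0.1, -0.6]
opening: 0.3
t 17.42 pos [584.9 251.1 216.6] rot [ 1.7973e+02 -1.3000e-01  9.1010e+01] F [-0.7 -0.1 -0.6] op 0.3
turn(5deg) [ 0.05 -0.03  0.  ] shift m [0.0009 0.0001 0.0026]
```

```bash
python3 -m handwheel '0 0 0 0 0 0.0003 1;0 0 0 0 0 0.0003 1;0 0 0 0 0 0.0003 1'; python3 d.py 585 252 214
```

```text
t: 17.67
tcp_pos: [584.9, 251.1, 215.5]
tool_rot: [179.7, -0.1, 91.0]
wrist_force: [-0.3, -0.7, -0.0]
opening: 0.3
t 17.67 pos [584.9 251.1 215.5] rot [ 1.7974e+02 -1.3000e-01  9.1010e+01] F [-0.3 -0.7 -0. ] op 0.3
turn(5deg) [ 0.05 -0.03  0.  ] shift m [0.0009 0.0001 0.0015]
```

```bash
python3 -m handwheel '0 0 0 0 0 0.0002 1;0 0 0 0 0 0.0002 1'; python3 d.py 585 252 214
```

```text
t: 17.83
tcp_pos: [584.9, 251.1, 215.1]
tool_rot: [179.7, -0.1, 91.0]
wrist_force: [-0.0, 1.2, 0.1]
opening: 0.4
t 17.83 pos [584.9 251.1 215.1] rot [ 1.7974e+02 -1.3000e-01  9.1010e+01] F [-0.   1.2  0.1] op 0.4
turn(5deg) [ 0.05 -0.03  0.  ] shift m [0.0009 0.0001 0.0011]
```

```bash
python3 -m handwheel '0 0 0 0 0 0.0002 1;0 0 0 0 0 0.0002 1'; python3 d.py 585 252 214
```

```text
t: 18.0
tcp_pos: [584.9, 251.1, 214.7]
tool_rot: [179.7, -0.1, 91.0]
wrist_force: [-0.3, -0.7, 0.1]
opening: 0.2
t 18.0 pos [584.9 251.1 214.7] rot [ 1.7974e+02 -1.3000e-01  9.1010e+01] F [-0.3 -0.7  0.1] op 0.2
turn(5deg) [ 0.05 -0.03  0.  ] shift m [0.0009 0.0001 0.0007]
```

```bash
python3 -m handwheel '0 0 0 0 0 0.0003 1;0 0 0 0 0 0.0003 1'; python3 d.py 585 252 214
```

```text
t: 18.17
tcp_pos: [584.9, 251.1, 214.1]
tool_rot: [179.7, -0.1, 91.0]
wrist_force: [0.7, -0.3, -0.0]
opening: 0.3
t 18.17 pos [584.9 251.1 214.1] rot [ 1.7973e+02 -1.3000e-01  9.1010e+01] F [ 0.7 -0.3 -0. ] op 0.3
turn(5deg) [ 0.05 -0.03  0.  ] shift m [0.0009 0.0001 0.0001]
```

```bash
python3 -m handwheel '0 0 0 0 0 0.0003 1;0 0 0 0 0 0.0003 1'; python3 d.py 585 252 214
```

```text
t: 18.33
tcp_pos: [585.0, 251.1, 213.4]
tool_rot: [179.7, -0.1, 91.0]
wrist_force: [-0.3, 0.2, 0.4]
opening: 0.7
t 18.33 pos [585.  251.1 213.4] rot [ 1.7973e+02 -1.3000e-01  9.1010e+01] F [-0.3  0.2  0.4] op 0.7
turn(5deg) [ 0.05 -0.03  0.  ] shift m [ 0.0009  0.     -0.0006]
```

```bash
python3 -m handwheel '0 0 0 0 0 0.0004 1;0 0 0 0 0 0.0004 1'; python3 d.py 585 252 214
```

```text
t: 18.5
tcp_pos: [585.0, 251.1, 213.3]
tool_rot: [179.7, -0.1, 91.0]
wrist_force: [-1.5, -1.4, 4.7]
opening: 0.1
t 18.5 pos [585.  251.1 213.3] rot [ 1.7971e+02 -1.3000e-01  9.1010e+01] F [-1.5 -1.4  4.7] op 0.1
turn(5deg) [ 0.06 -0.03  0.  ] shift m [ 0.0009  0.0001 -0.0007]
```

```bash
python3 -m handwheel '0.02 0 0 -0.0002 -0.0015 0.0005 1;0.02 0 0 -0.0002 -0.0015 0.0006 1;0.03 0 0 -0.0002 -0.0015 0.0006 1'; python3 d.py 545 252 214
```

```text
t: 18.75
tcp_pos: [581.7, 250.7, 213.3]
tool_rot: [179.7, -0.2, 91.0]
wrist_force: [2.3, -0.3, 4.2]
opening: 0.2
t 18.75 pos [581.7 250.7 213.3] rot [179.71  -0.22  91.01] F [ 2.3 -0.3  4.2] op 0.2
turn(5deg) [ 0.06 -0.04  0.  ] shift m [ 0.002  -0.0366 -0.0009]
```

```bash
python3 -m handwheel '0.03 -0.02 0 -0.0003 -0.0018 0.0006 1;0.03 -0.02 0 -0.0003 -0.0018 0.0006 1;0.03 -0.02 0 -0.0003 -0.0018 0.0006 1;0.03 0 0 -0.0003 -0.0018 0.0006 1;0.03 0 0 -0.0003 -0.0018 0.0006 1;0.03 0 0 -0.0003 -0.0018 0.0006 1'; python3 d.py 545 252 214
```

```text
t: 19.25
tcp_pos: [572.5, 249.2, 213.3]
tool_rot: [180.0, -0.1, 91.0]
wrist_force: [1.9, -0.0, 5.3]
opening: 0.3
t 19.25 pos [572.5 249.2 213.3] rot [ 1.7996e+02 -9.0000e-02  9.0990e+01] F [ 1.9 -0.   5.3] op 0.3
turn(5deg) [ 0.01 -0.02 -0.  ] shift m [ 0.0033 -0.0275 -0.0007]
```

```bash
python3 -m handwheel '0.03 0 0 -0.0003 -0.0018 0.0006 1;0.03 0 0 -0.0003 -0.0018 0.0006 1;0.03 0 0 -0.0003 -0.0018 0.0006 1;0.03 0 0 -0.0003 -0.0018 0.0006 1;0.03 0 0 0 -0.0018 0.0006 1;0.03 0 0 0 -0.0018 0.0006 1;0.03 0 0 0 -0.0018 0.0006 1;0.03 0 0 0 -0.0018 0.0006 1'; python3 d.py 545 252 214;python3 - <<'E'
from h import *
c=r.capture("scene"); cv2.imwrite("pics/c1.png",cv2.resize(c["image"][130:290,185:385],None,fx=3.7,fy=3.7,interpolation=cv2.INTER_CUBIC))
E
```

```text
t: 19.92
tcp_pos: [560.2, 248.0, 213.3]
tool_rot: [-179.7, -0.3, 91.0]
wrist_force: [1.9, -0.8, 6.1]
opening: 0.3
t 19.92 pos [560.2 248.  213.3] rot [-179.67   -0.26   90.98] F [ 1.9 -0.8  6.1] op 0.3
turn(5deg) [-0.07 -0.05 -0.  ] shift m [ 0.0042 -0.0151 -0.0006]
```

View pics/c1.png

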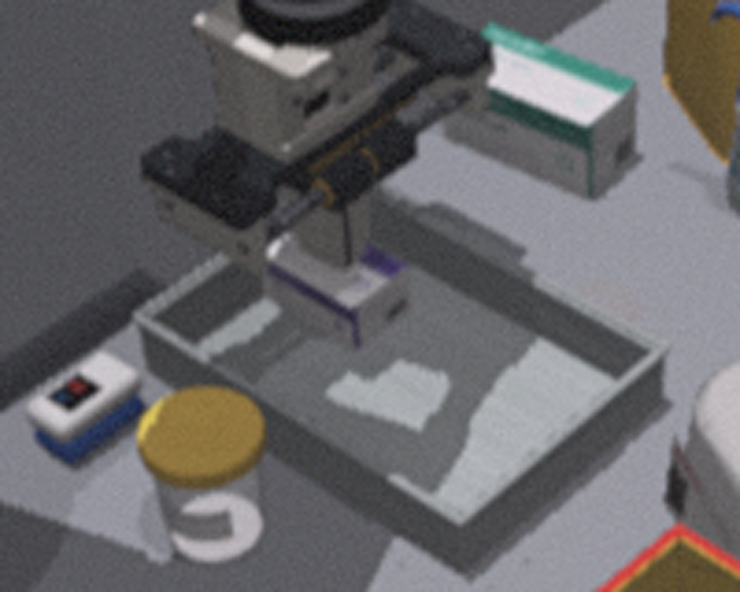

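The purple carton is moving with the fingers; its near edge runs from about (268, 262) to (357, 314). I'll continue sliding.

```bash
python3 -m handwheel '0 0 0 0 -0.0018 0.0006 1;0 0 0 0 -0.0018 0.0006 1;0 0 0 0 -0.0018 0.0006 1;0 0 0 0 -0.0018 0.0006 1;0 0 0 0 -0.0018 0.0006 1;0.02 0 0 0 -0.0018 0.0006 1;0.03 0 0 0 -0.0018 0.0006 1;0.03 0 0 0 -0.0018 0.0006 1;0.03 0 0 0 -0.0018 0.0006 1;0.03 0 0 0 -0.0018 0.0006 1;0.03 0 0 0 -0.0018 0.0006 1;0 0 0 0 -0.0018 0.0006 1'; python3 d.py 541 252 214
```

```text
t: 20.97
tcp_pos: [541.8, 247.8, 213.3]
tool_rot: [179.9, -0.5, 91.0]
wrist_force: [2.6, -1.1, 5.3]
opening: 0.7
t 20.97 pos [541.8 247.8 213.3] rot [179.87  -0.48  90.99] F [ 2.6 -1.1  5.3] op 0.7
turn(5deg) [ 0.03 -0.1  -0.  ] shift m [ 0.0042 -0.0007 -0.0007]
```

Lift, then open to about 64 mm (c = -0.4).

```bash
python3 -m handwheel '0 -0.05 0 0 0 -0.004 1;0 -0.05 0 0 0 -0.02 1;0 0 0 0 0.002 -0.03 -0.4;0 0 0 0 0 0 -0.4;0 0 0 0 0 0 -0.4;0 0 0 0 0 0 -0.4;0 0 0 0 0 0 -0.4;0 0 0 0 0 0 -0.4;0 0 0 0 0 0 -0.4'; python3 d.py 545 248 214;python3 - <<'E'
from h import *
c=r.capture("scene"); cv2.imwrite("pics/c2.png",cv2.resize(c["image"][130:290,185:385],None,fx=3.7,fy=3.7,interpolation=cv2.INTER_CUBIC))
E
```

```text
t: 21.72
tcp_pos: [539.8, 246.9, 263.4]
tool_rot: [-179.1, 0.4, 91.0]
wrist_force: [0.2, -0.1, -0.1]
opening: 42.4
t 21.72 pos [539.8 246.9 263.4] rot [-179.08    0.41   91.  ] F [ 0.2 -0.1 -0.1] op 42.4
turn(5deg) [-0.18  0.08 -0.  ] shift m [0.0013 0.006  0.0493]
```

View pics/c2.png

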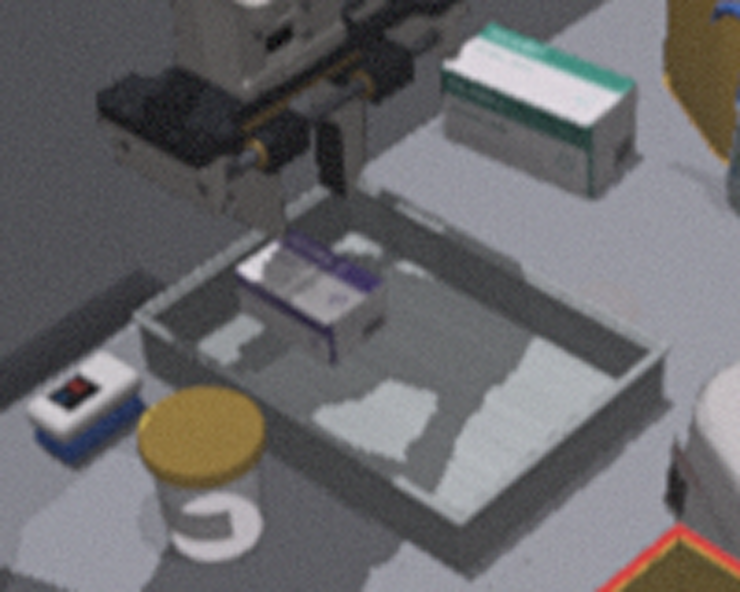

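```bash
python3 - <<'E'
from h import *
s=r.capture("scene")
for u,v in [(239,272),(334,329),(385,284),(289,233)]: print(z(s,u,v,185,130,3.7,35))
E
python3 d.py 545 248 190
```

```text
[519.79653222 282.24380556]
[520.65960984 210.55847482]
[564.16986483 215.04878854]
[560.51919644 285.11624561]
t 21.82 pos [539.8 247.  263.5] rot [-179.08    0.4    91.  ] F [ 0.   0.5 -0.8] op 50.8
turn(5deg) [-0.18  0.08 -0.  ] shift m [0.0015 0.0064 0.0734]
```

```bash
python3 -m handwheel '-0.18 0.08 0 0.001 0.001 0 -0.5;0 0 0 0 0 0 -0.5;0 0 0 0 0 0.01 -0.5;0 0 0 0 0 0.01 -0.5;0 0 0 0 0 0.005 -0.5;0 0 0 0 0 0 -0.5'; python3 d.py 542 248 190
```

```text
t: 22.32
tcp_pos: [540.7, 248.0, 234.8]
tool_rot: [180.0, -0.0, 91.0]
wrist_force: [-0.9, 0.5, -0.4]
opening: 68.9
t 22.32 pos [540.7 248.  234.8] rot [ 1.800e+02 -1.000e-02  9.099e+01] F [-0.9  0.5 -0.4] op 68.9
turn(5deg) [ 0. -0. -0.] shift m [-0.      0.0013  0.0448]
```

```bash
python3 -m handwheel '0 0 0 0 0.001 0.006 -0.5;0 0 0 0 0 0.005 -0.5;0 0 0 0 0 0.004 -0.5;0 0 0 0 0 0.004 -0.5;0 0 0 0 0 0 -0.5'; python3 d.py 542 248 190
```

```text
t: 22.73
tcp_pos: [541.6, 247.9, 212.7]
tool_rot: [-179.9, 0.0, 91.0]
wrist_force: [-0.5, 0.7, 0.1]
opening: 68.8
t 22.73 pos [541.6 247.9 212.7] rot [-1.7989e+02  2.0000e-02  9.0990e+01] F [-0.5  0.7  0.1] op 68.8
turn(5deg) [-0.02  0.   -0.  ] shift m [0.0001 0.0004 0.0227]
```

```bash
python3 -m handwheel '0 0 0 0 0 0.002 -0.5;0 0 0 0 0 0.003 -0.5;0 0 0 0 0 0.003 -0.5;0 0 0 0 0 0 -0.5'; python3 d.py 542 248 190
```

```text
t: 23.07
tcp_pos: [541.8, 248.0, 204.2]
tool_rot: [-179.9, 0.0, 91.0]
wrist_force: [0.5, 0.6, -0.1]
opening: 69.0
t 23.07 pos [541.8 248.  204.2] rot [-179.94    0.     90.99] F [ 0.5  0.6 -0.1] op 69.0
turn(5deg) [-0.01  0.   -0.  ] shift m [-0.      0.0002  0.0142]
```

```bash
python3 -m handwheel '0 0 0 0 0 0.003 -0.5;0 0 0 0 0 0.003 -0.5;0 0 0 0 0 0.002 -0.5;0 0 0 0 0 0 -0.5;0 0 0 0 0 0 -0.3;0 0 0 0 0 -0.0002 -0.1;0 0 0 0 0 -0.0002 0.1;0 0 0 0 0 -0.0002 1;0 0 0 0 0 -0.0002 1;0 0 0 0 0 -0.0002 1;0 0 0 0 0 -0.0002 1;0 0 0 0 0 -0.0002 1'; python3 d.py 542 248 190
```

```text
t: 24.07
tcp_pos: [542.0, 248.1, 197.5]
tool_rot: [180.0, -0.0, 91.0]
wrist_force: [0.2, -0.4, -0.7]
opening: 46.0
t 24.07 pos [542.  248.1 197.5] rot [ 1.7999e+02 -2.0000e-02  9.0990e+01] F [ 0.2 -0.4 -0.7] op 46.0
turn(5deg) [ 0. -0. -0.] shift m [-0.0001  0.      0.0075]
```

```bash
python3 -m handwheel '0 0 0 0 0 -0.003 1;0 0 0 0 0 -0.006 1;0 0 0 0 0 -0.01 1;0 0 0 0 0 -0.015 1;0 0 0 0 0 -0.02 1;0 0 0 0 0 -0.02 1;0 0 0 0 0 -0.02 1;0 0 0 0 0 -0.02 1;0 0 0 0 0 -0.02 1;0 0 0 0 0 0 1'; python3 d.py 409 -137 330 88.6
python3 - <<'E'
from h import *
c=r.capture("scene"); cv2.imwrite("pics/d1.png",cv2.resize(c["image"][100:420,165:485],None,fx=1.8,fy=1.8,interpolation=cv2.INTER_CUBIC))
E
```

```text
t: 24.9
tcp_pos: [541.4, 247.9, 343.9]
tool_rot: [179.9, -0.0, 91.0]
wrist_force: [1.0, -0.2, 0.4]
opening: 46.3
t 24.9 pos [541.4 247.9 343.9] rot [ 1.7991e+02 -4.0000e-02  9.0990e+01] F [ 1.  -0.2  0.4] op 46.3
turn(5deg) [ 0.02 -0.01  0.48] shift m [-0.3825 -0.139   0.0134]
```

View pics/d1.png

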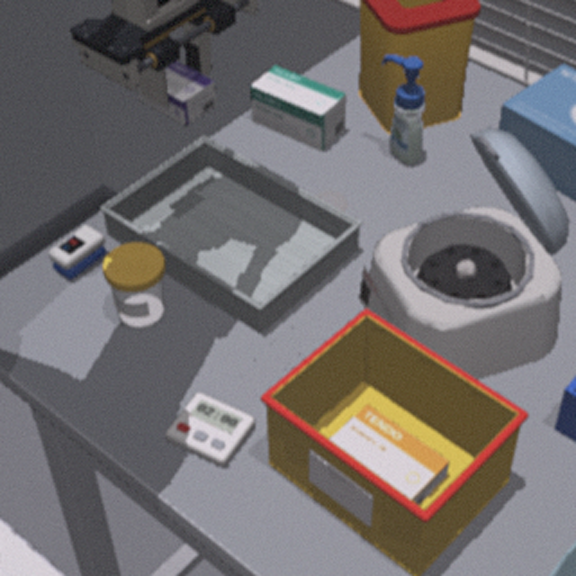

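```bash
python3 -m handwheel '0 0 0 -0.008 -0.015 0 1;0 0 0 -0.018 -0.025 0 1;0 0 0 -0.025 -0.025 0 1;0 0 0.2 -0.03 -0.025 0 1;0 0 0.2 -0.032 -0.02 0 1;0 0 0 -0.035 -0.01 0 1;0 0 0 -0.035 0 0 1;0 0 0 -0.035 0 0 1;0 0 0 -0.035 0 0 1;0 0 0 -0.035 0 0 1;0 0 0 -0.035 0 0 1;0 0 0 -0.025 0 0 1;0 0 0 -0.012 0 0 1;0 0 0 0 0 0 1;0 0 0 0 0 0 1'; python3 d.py 409 -137 280 88.6
```

```text
t: 26.2
tcp_pos: [404.2, -127.2, 330.6]
tool_rot: [-179.0, -0.2, 89.1]
wrist_force: [0.7, 0.6, -0.3]
opening: 46.5
t 26.2 pos [ 404.2 -127.2  330.6] rot [-179.04   -0.21   89.06] F [ 0.7  0.6 -0.3] op 46.5
turn(5deg) [-0.19 -0.04  0.09] shift m [-0.0099  0.0058  0.0505]
```

```bash
python3 -m handwheel '-0.15 0 0.09 -0.007 0.004 0.008 1;0 0 0 0 0 0.01 1;0 0 0 0 0 0.01 1;0 0 0 0 0 0.01 1;0 0 0 0 0 0.004 1;0 0 0 0 0 0 1;0 0 0 0 0 0 1'; python3 d.py 409 -137 280 88.6;python3 - <<'E'
from h import *
c=r.capture("scene"); cv2.imwrite("pics/d2.png",cv2.resize(c["image"][100:420,165:485],None,fx=1.8,fy=1.8,interpolation=cv2.INTER_CUBIC))
E
```

```text
t: 26.78
tcp_pos: [407.0, -127.4, 285.1]
tool_rot: [-179.6, -0.4, 88.9]
wrist_force: [0.2, -0.7, -0.5]
opening: 46.0
t 26.78 pos [ 407.  -127.4  285.1] rot [-179.57   -0.44   88.92] F [ 0.2 -0.7 -0.5] op 46.0
turn(5deg) [-0.09 -0.09  0.06] shift m [-0.0096  0.0022  0.005 ]
```

View pics/d2.png

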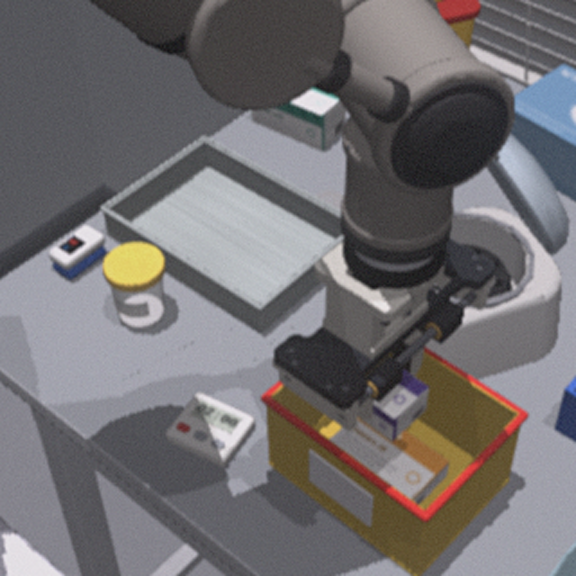

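```bash
python3 -m handwheel '-0.05 -0.05 0 -0.007 0.002 0.005 1;0 0 0 0 0 0.002 1;0 0 0 0 0 0 1;0 0 0 0 0 0 1;0 0 0 0 0 0 -0.3;0 0 0 0 0 0 -0.3;0 0 0 0 0 0 -0.3;0 0 0 0 0 0 -0.3;0 0 0 0 0 0 -0.3;0 0 0 0 0 -0.02 -0.3;0 0 0 0 0 -0.03 -0.3;0 0 0 0 0 -0.03 -0.3;0 0 0 0 0 -0.03 -0.3;0 0 0 0 0 0 -0.3;0 0 0 0 0 0 -0.3;0 0 0 0 0 0 -0.3;0 0 0 0 0 0 -0.3;0 0 0 0 0 0 -0.3'; python3 d.py;python3 - <<'E'
from h import *
c=r.capture("scene"); cv2.imwrite("pics/d3.png",cv2.resize(c["image"][100:420,165:485],None,fx=1.8,fy=1.8,interpolation=cv2.INTER_CUBIC))
E
```

```text
t: 28.33
tcp_pos: [408.6, -134.7, 391.8]
tool_rot: [-179.8, -0.2, 88.9]
wrist_force: [-0.6, -0.0, 0.4]
opening: 60.0
t 28.33 pos [ 408.6 -134.7  391.8] rot [-179.78   -0.2    88.93] F [-0.6 -0.   0.4] op 60.0
turn(5deg) [-0.04 -0.04 -0.41] shift m [0. 0. 0.]
```

View pics/d3.png

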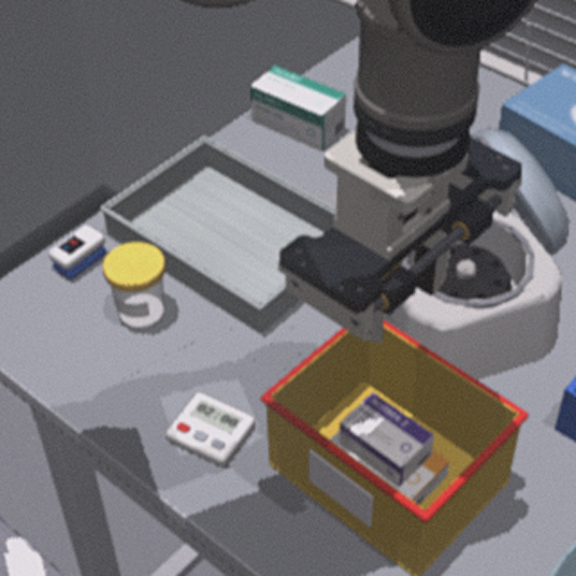

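Both cartons are in the bin, purple at (385, 435) lying on orange at (440, 475). The cup at (135, 285) and oximeter at (78, 250) are where they started, and the gripper is clear. I'll hand in.

```bash
python3 -c "
from rig import r
r.close_job(); print(r.get_obs()['t'])"
```

```text
the job is handed in; nothing more can be done
the job is handed in; nothing more can be done
```

Both cartons are in the yellow waste bin, and the job was handed in at about 28 s, well under the 69 s limit.

- **Freeing:** I slid each carton off the far wall with closed fingertips. The wrist force read at the end of each move was about 2–6 N. Each carton was then gripped across its width and lifted out.
- **Binning:** I released each carton at rim height over the bin.
- **Last picture:** The purple carton lies on the orange one, both below the rim, and the tray is empty. The specimen cup and oximeter are where they started, and the raised gripper is touching nothing.
- **Checks:** No check failed. The two cameras put the tray about 4–5 mm apart in x but agreed on both cartons within 1.5 mm. Force was read only at the end of each move, so I did not see any brief peaks between readings.

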